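# Hang the tube rack on the slotted stand and lock it

### The arm

A 6-joint arm with a two-finger parallel gripper is mounted at the origin on the work surface. World frame = base frame: x ahead of the robot, y to its left, z up, the work surface at z = 0. Lengths are in mm, angles in degrees, forces in N, time in s.
With the tool pointing down it reaches from about 350 to 975 mm from the base axis. Payload 7.1 kg.
Tool frame: the origin (TCP) lies between the finger pads; the fingertips stand 19 mm ahead of it and the grasp point (between the pads) is the TCP; z points along the fingers, y is the line along which they close (so a half turn about z gives the same grasp; the last joint's range is limited). The gripper opens to 88 mm and grips with 3 to 60 N. Pads are 20 mm wide; open, the fingers measure 115 mm over their backs; the gripper's body (75 mm by 178 mm) begins 61 mm behind the grasp point.
Start: joints at [66.921, 24.242, 93.386, -0, 62.372, -1.089], TCP at [233.997, 579.526, 241.675] pointing down, gripper open.
Joint ranges: [-172.04, 172.04], [-51.8, 120.97], [4.93, 147.93], [-75.15, 255.16], [6.16, 154.13], [-145.62, 145.62]. Speed limits (degrees/s): [136.94, 136.94, 172.46, 180, 180, 180].

### API

Orientations are given as a 3x3 rotation matrix whose columns are the frame's x, y, z axes.
In Python, from workcell import arm gives the robot as it stands.
- The arm moves only by the tool send_rows, never from a script. Its argument "motion" is text: rows parted by semicolons, each of 7 numbers parted by spaces: the turn, a rotation vector about the world's x, y, z in degrees, then the shift along the world's x, y, z in m, then the closure, from -1 (fully open) to 1 (shut). A call has exactly 5 rows; each row is the pose to reach, as a shift and turn from the pose commanded when the call began; what a row does not reach only later rows make up. A row lasts 1/12 s, in which the tool goes at most 41.7 mm and 7.16 degrees, less where a joint would pass 70% of its speed; a pose out of reach is approached as far as the arm can. A call with a gripper value outside its range is refused whole. The fingers move at their own pace and stop on an object; "grip_force" is the grip in N (left out, the last holds). Time passes only in rows, so rows that repeat a pose let the fingers close, or fill a call up. It gives the time, the measured TCP pose, the force, the opening and the grip force at its end, in the units of the state.
- arm.sense(): the state, without advancing time (a new reading comes with each control period).
- arm.grab_frame(name): name is "side" or "top"; returns a dict with "img" (384x512x3 uint8, blue, green, red), "intrinsics" (3x3 intrinsics, pixels), "extrinsics" (4x4, takes a point from world to camera coordinates). Camera axes: x right, y down, z forward; pixel columns grow to the right and rows downward; lengths in mm; the calibration is good to about 2 mm. A picture is of the moment at which its call begins. There is no depth.
- arm.finish_job(): hands the job in; it is judged then, once.
The state is a dict: "clock": time; "q": joint angles; "qvel": joint speeds; "effort": joint torques, N m; "position": TCP position; "tcp_rot": TCP orientation; "contact_force": force on the tool from outside, world axes, zero at the start; "ft_torque": the same for the moment, N m; "opening": opening from 0.0 (shut) to 1.0 (fully open); "gripper_force": force on a finger pad.
Only numpy, scipy, OpenCV 4.12 (cv2) and the standard library are available. Lean on these libraries where they do the work, as an engineer would, in place of code of your own. Each camera call takes 0.05 s, during which the arm holds its last target. There are 200 camera calls.

### The job

Hang the empty metal tube rack on the slotted stand: hook its four claws into the top two rows of slots and let it down, then press it down until the spring catch snaps over its top ledge and the rack is fully home. Work with a light hand: feel the claws into the slots, and neither ram the rack against the stand nor lean on it hard. Let go of it, and leave everything else on the bench where it stands.

Things in the scene. Friction and masses are not known exactly. Their poses are not given: they have to be found in the camera images.
- rack: Empty aluminium tube rack, 104 deep (x) x 150 wide (y) x 108 mm tall, 0.35 to 0.5 kg, loose, standing upright on the bench. Origin: on its underside, below the middle of the back plate's rear face; x points out of the back (the way the claws point), z up. Hung and home, its origin and axes coincide with those of point stand_home.
- rack_handle (a point): Centre of the black carrying handle on top of the rack: a bar 50 long (rack x) x 12 wide (y) x 12 mm high, centred 64 mm ahead of the back plate's rear face and 98 mm above the underside. Free on both sides, 42 mm of air under it. Axes as the rack's.
- rack_ledge (a point): Middle of the upper face of the press ledge, a flat rail along the rack's top rear edge: 30 deep (x) x 150 wide (y) x 4 mm thick, upper face 108 mm above the underside, its rear edge level with the back plate's rear face; a lip under the rear edge slants down and forward (10 mm down, 4.5 mm forward). 9 mm between ledge and handle.
- rack_claws (a point): Point on the back plate's rear face midway between the two upper claws, at the lower edge of their necks (88 mm above the underside). The claws stand at y = -60 and +60 mm, a second pair 50 mm lower. Each is 5 mm thick (y), square-edged, sticks out 11 mm: a neck 8 mm high across a 6 mm gap, then a lip that hangs 20 mm below the neck.
- stand: Fixed dark steel stand: two uprights, 36 wide x 4 mm thick, centres at y = -60 and +60 mm, 232 mm tall. Origin on the bench below the middle of their front faces (plane x = 0); x points to the rear. Each has 4 slots 8 wide x 34 mm high, lower edges at 188, 138, 88 and 38 mm up; the claws belong in the top two. Between the uprights it is open but for a cross rail at 214 to 230 mm.
- stand_home (a point): Where the rack's origin is when it hangs fully home: in the uprights' front plane, 100 mm above the bench. Axes as the stand's. The claws pass through the slots while the rack is 20 to 26 mm above home (23 mm is mid-slot), 1.5 mm free each side; if they miss, the rack stops 11 mm short of the uprights. Hung, it may sag 2 to 3 mm forward at the top.
- catch (a joint): Spring catch in the middle of the cross rail: m it is pushed back, 0 = sprung out. Wedge nose 20 mm wide, 7 mm ahead of the uprights, underside 208, ramp up to 217 mm above the bench. The rack comes to rest on it 8 to 11 mm above home, hooked. A growing press, to 15 to 24 N on the ledge, pushes it back about 3 mm; 0 to 2 mm above home it snaps back to 0 over the ledge and the press eases.
- tip_box: Bystander: black and yellow pipette tip box, 82 x 122 x 68 mm, origin under its centre, x the short side.
- rotor_lid: Bystander: black centrifuge rotor lid, a disc 92 mm across with a central knob, 30 mm tall, origin under its centre.
- tube_block: Bystander: blue block with small tubes, 90 x 134 x 42 mm, origin under its centre, y the long side.
- reagent_bottle: Bystander: amber bottle with a blue cap, 64 mm across, 130 mm tall, origin under its centre.
Things that resemble listed ones, but are neither listed nor needed, are in the scene too. Several things have the shape of the rack; the one meant has the colours described above.

How it is judged (in metres and radians):
On the way:
1. the claws are in the top two rows of slots and hooked behind the uprights (x of rack_claws in the frame of stand above -0.005 m and y of rack_claws in the frame of stand between -0.005 and 0.005 m and z of rack in the frame of stand between 0.096 and 0.115 m), for 0.1 s.
At the end, for the whole second after the job is handed in: the rack hangs at rest on the top two rows of slots, upright, fully home within 2 to 3 mm (sag of up to 5 mm forward allowed), the catch sprung out over its ledge (x of rack_claws in the frame of stand above -0.005 m and y of rack_claws in the frame of stand between -0.005 and 0.005 m and z of rack in the frame of stand between 0.097 and 0.102 m and angle between rack's own z axis and vertical below 0.06 rad and value of joint catch below 0.0015 m and linear speed of rack below 0.01 m/s); the robot touches nothing.
It fails at once if the rack is rammed against the stand or leaned on too hard (contact force between rack and stand above 60 N).
It fails at once if the tip box is disturbed (distance of tip_box from where it was at the start of the episode above 0.02 m).
It fails at once if the rotor lid is disturbed (distance of rotor_lid from where it was at the start of the episode above 0.02 m).
It fails at once if the tube block is disturbed (distance of tube_block from where it was at the start of the episode above 0.02 m).
It fails at once if the bottle is disturbed (distance of reagent_bottle from where it was at the start of the episode above 0.02 m).
It also fails if it takes over 70 s, if anything falls off the work surface, if the arm or the gripper's body presses on something with over 40 N, if the wrist force passes 120 N, or if a joint passes its speed limit or range.

## Working session

There is one attempt and no reset: what is moved stays moved. The work goes in short steps, Python scripts to look and compute and a tool call to move; the robot and the scene stay as the last step left them, time stands still between calls to the robot, and variables do not carry over. Pictures are saved under pics/ and viewed, at most 10 in all, crops included, and the job is handed in when it is done.

Besides the shell and the picture viewer there is one more tool, called by a JSON object that holds its "method" and its "body". send_rows: Moves the arm, as the interface text tells. Its arguments: {"type":"object","properties":{"motion":{"type":"string"},"grip_force":{"type":"number"}},"required":["motion"]}

```bash
mkdir -p pics
python3 - <<'E'
from workcell import arm
import cv2,numpy as np
for n in("side","top"):
    f=arm.grab_frame(n);cv2.imwrite(f"pics/{n}0.png",cv2.resize(f["img"],(800,600),interpolation=cv2.INTER_CUBIC));cv2.imwrite(f"{n}raw.png",f["img"]);np.savez(n,K=f["intrinsics"],E=f["extrinsics"])
    print(f["intrinsics"].tolist(),f["extrinsics"].round(4).tolist())
s=arm.sense();print(s)
E
```

```text
[[409.0168783689989, 0.0, 250.26162852425952], [0.0, 409.0168783689989, 190.7465987647936], [0.0, 0.0, 1.0]] [[0.8225, -0.5687, -0.0002, -504.1414], [-0.3738, -0.5403, -0.7539, 217.6636], [0.4287, 0.6201, -0.657, 1075.4485], [0.0, 0.0, 0.0, 1.0]]
[[400.92866390812816, 0.0, 253.27369360749287], [0.0, 400.92866390812816, 193.54054973810526], [0.0, 0.0, 1.0]] [[0.0287, -0.9994, -0.0171, -131.2307], [-0.9887, -0.0259, -0.1475, 552.3232], [0.147, 0.0211, -0.9889, 1302.3383], [0.0, 0.0, 0.0, 1.0]]
{'clock': 0.1, 'q': array([ 6.69225037e+01,  2.42789045e+01,  9.34261966e+01, -1.20340132e-03,
        6.23722612e+01, -1.08894371e+00]), 'qvel': array([-0.07895519, -0.19511579, -0.08147044, -0.05383623,  0.0191558 ,
       -0.0773672 ]), 'effort': array([ 9.49901223e-04, -5.45611060e+01, -2.74325806e+01,  6.45440631e-02,
        1.88633334e-02, -5.63497042e-05]), 'position': array([233.81412294, 579.11190663, 240.99780412]), 'tcp_rot': array([[-9.27262330e-01,  3.74411951e-01, -5.12136326e-04],
       [ 3.74412301e-01,  9.27261488e-01, -1.24946837e-03],
       [ 7.06839979e-06, -1.35033510e-03, -9.99999088e-01]]), 'contact_force': array([-0.43030575, -0.1981958 ,  0.05861873]), 'ft_torque': array([-0.01242096,  0.01630251, -0.04613874]), 'gripper_force': 0.0, 'opening': 0.9962481874863912}
```

View pics/side0.png

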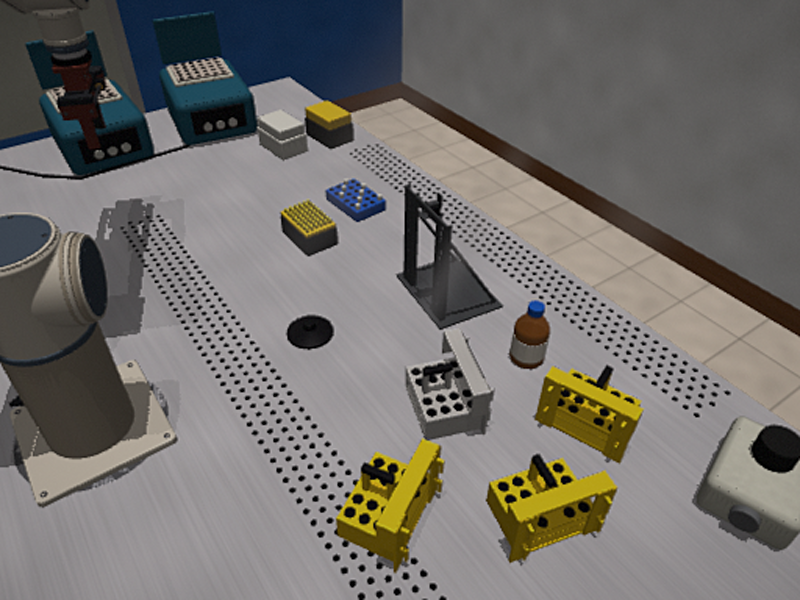

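View pics/top0.png

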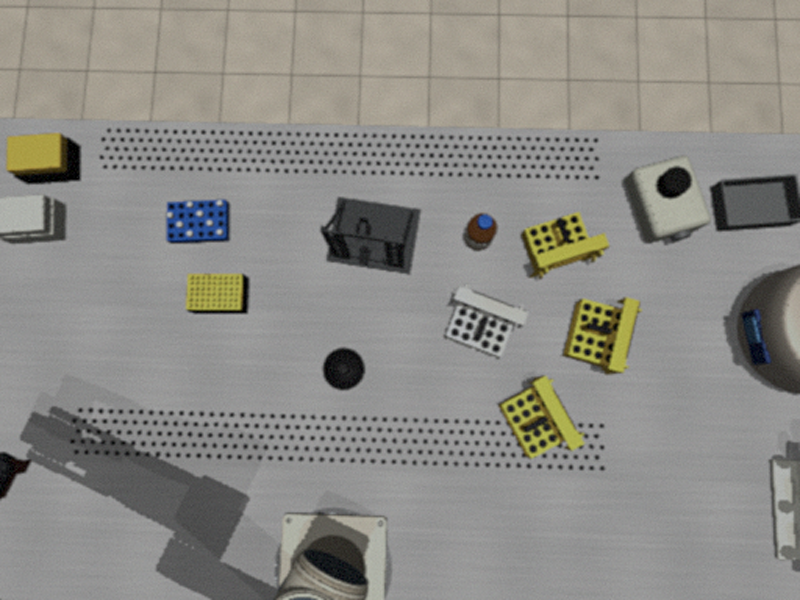

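Rack-shaped things in the top view: yellow ones at (565,242), (602,335) and (540,418), and a bare metal one at (485,322). Only the metal one matches aluminium with a black handle, so I'll confirm it in an enlarged crop.

Run:
```python
import cv2,numpy as np
t=cv2.imread("topraw.png");s=cv2.imread("sideraw.png")
# top crop: cols 195-345, rows 115-235 ; side: cols 245-345 rows 110-285
a=cv2.resize(t[115:235,195:345],None,fx=5.33,fy=5,interpolation=cv2.INTER_CUBIC)
a=cv2.resize(t[115:235,195:345],None,fx=5,fy=5,interpolation=cv2.INTER_CUBIC)
cv2.imwrite("pics/topc.png",cv2.convertScaleAbs(a,alpha=1.6,beta=15))
b=cv2.resize(s[110:285,245:375],None,fx=3.4,fy=3.4,interpolation=cv2.INTER_CUBIC)
b=cv2.resize(s[112:287,245:375],(130*4,175*4)[0:2],interpolation=cv2.INTER_CUBIC)[:600]
c=np.hstack([cv2.resize(s[112:212,250:330],None,fx=5,fy=5,interpolation=cv2.INTER_CUBIC)[:500],cv2.resize(s[205:285,255:319],None,fx=6.25,fy=6.25,interpolation=cv2.INTER_CUBIC)])
cv2.imwrite("pics/sidec.png",cv2.convertScaleAbs(c,alpha=1.7,beta=20));print(c.shape)
```

```text
(500, 800, 3)
```

View pics/topc.png

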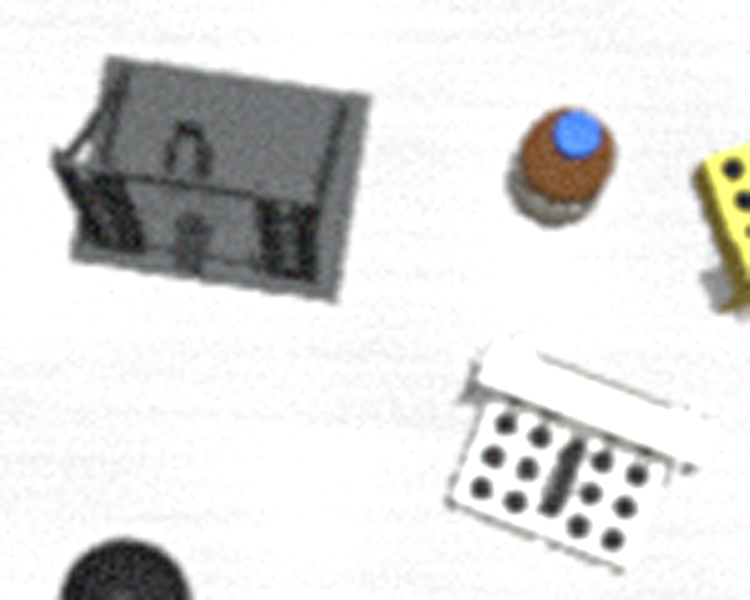

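View pics/sidec.png

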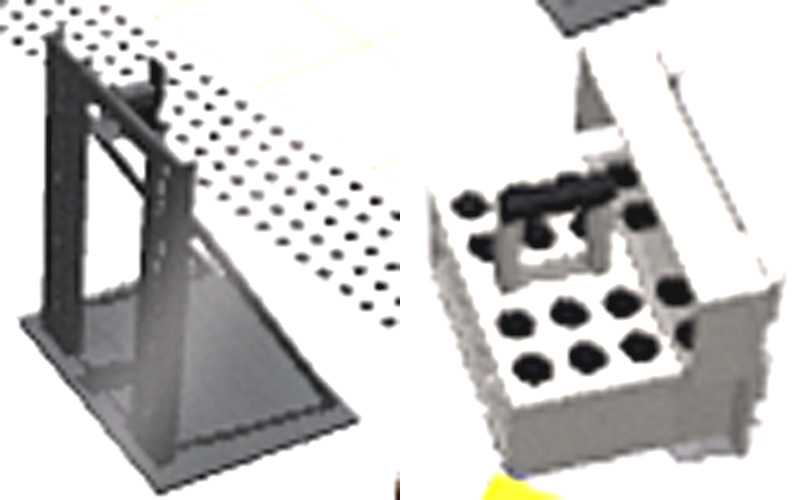

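The crops confirm it: bare metal rack with a black handle at about (565,478) in the top crop. The stand is at (200,190) with its slots facing the robot. Next I'll fit both poses.

```bash
cat > h.py <<'E'
import numpy as np,cv2
from scipy.optimize import least_squares
C={n:np.load(n+".npz") for n in("side","top")}
def proj(n,P):
    K,E=C[n]["K"],C[n]["E"];p=(np.atleast_2d(P)@E[:3,:3].T+E[:3,3])@K.T;return p[:,:2]/p[:,2:]
def world(L,p):
    a=np.radians(p[2]);R=np.array([[np.cos(a),-np.sin(a),0],[np.sin(a),np.cos(a),0],[0,0,1]])
    z=p[3] if len(p)>3 else 0
    return np.atleast_2d(L)@R.T+[p[0],p[1],z]
def fit(obs,p0):
    f=lambda p:np.concatenate([(proj(n,world(L,p))[0]-uv) for n,L,uv in obs])
    r=least_squares(f,p0,loss="soft_l1",f_scale=1.0);return r.x,f(r.x).reshape(-1,2)
E
cat > fit0.py <<'E'
from h import *
T=lambda u,v:np.array([195+u/5,115+v/5]);S=lambda u,v:np.array([250+u/5,112+v/5]);Q=lambda u,v:np.array([255+(u-400)/6.25,205+v/6.25])
st=[("side",(0,78,232),S(47,36)),("side",(0,-78,232),S(190,167)),("side",(0,-78,4),S(172,462)),("side",(0,-42,4),S(137,430)),("side",(0,42,4),S(80,357)),("side",(0,78,4),S(42,322)),
("top",(0,78,232),T(57,155)),("top",(0,-78,232),T(318,207)),("top",(0,-78,4),T(315,278)),("top",(0,-42,4),T(268,272)),("top",(0,42,4),T(143,248)),("top",(0,78,4),T(88,242))]
rk=[("side",(-30,75,108),Q(583,52)),("side",(0,75,108),Q(655,52)),("side",(0,-75,108),Q(782,281)),("side",(-30,-75,108),Q(700,302)),
("top",(-39,0,104),T(577,445)),("top",(-89,0,104),T(548,512)),("top",(-30,75,108),T(475,383)),("top",(-30,-75,108),T(690,470)),("top",(0,75,108),T(490,337))]
for nm,o,p0 in(("stand",st,(700,0,-10)),("rack",rk,(550,-200,-15))):
    p,r=fit(o,p0);print(nm,p.round(2));print(r.round(1).tolist())
    np.save(nm,p)
E
python3 fit0.py
python3 - <<'E'
from h import *
for n in("side","top"):
    im=cv2.imread(n+"raw.png");k=6
    x0,y0,w,h=(250,112,85,85) if n=="side" else (200,120,75,60)
    if 0:pass
    def draw(crop,polys,name,k):
        x0,y0,w,h=crop
        a=cv2.resize(im[y0:y0+h,x0:x0+w],None,fx=k,fy=k,interpolation=cv2.INTER_CUBIC)
        for P,c in polys:
            q=((proj(n,P)-[x0,y0]+.5)*k).round().astype(int);cv2.polylines(a,[q.reshape(-1,1,2)],True,c,1)
        return a
    s,r=np.load("stand.npy"),np.load("rack.npy")
    SP=[(world(np.array([(0,y-18,4),(0,y+18,4),(0,y+18,232),(0,y-18,232)],float),s),(0,255,0)) for y in(-60,60)]+[(world(np.array([(0,y-4,z),(0,y+4,z),(0,y+4,z+34),(0,y-4,z+34)],float),s),(0,0,255)) for y in(-60,60) for z in(38,88,138,188)]
    RP=[(world(np.array(v,float),r),(0,0,255)) for v in([(0,-75,108),(0,75,108),(-30,75,108),(-30,-75,108)],[(-39,-6,104),(-39,6,104),(-89,6,104),(-89,-6,104)])]
    A=draw((250,112,66,100) if n=="side" else (203,123,66,56),SP,0,6);B=draw((255,205,66,80) if n=="side" else (280,178,66,56),RP,0,6)
    h=min(len(A),len(B)) if n=="top" else 600
    B=cv2.copyMakeBorder(B,0,max(0,h-len(B)),0,0,0);cv2.imwrite(f"pics/ov_{n}.png",np.hstack([A[:h],B[:h]]))
E
```

```text
stand [653.85 -54.61  -7.14]
[[0.4, -1.3], [-0.9, -1.0], [-1.6, 0.9], [-0.5, 0.4], [-2.0, -0.2], [0.4, 0.7], [-0.7, 0.1], [-0.1, -2.6], [0.8, -0.6], [-0.1, -0.9], [1.1, 0.3], [1.9, 0.0]]
rack [ 559.34 -316.09  -20.18]
[[-1.3, -2.0], [-2.2, -3.9], [-2.3, 0.8], [-0.8, -0.2], [1.1, -1.6], [1.3, -0.4], [0.5, -0.7], [2.0, -0.7], [0.9, -0.1]]
```

View pics/ov_side.png

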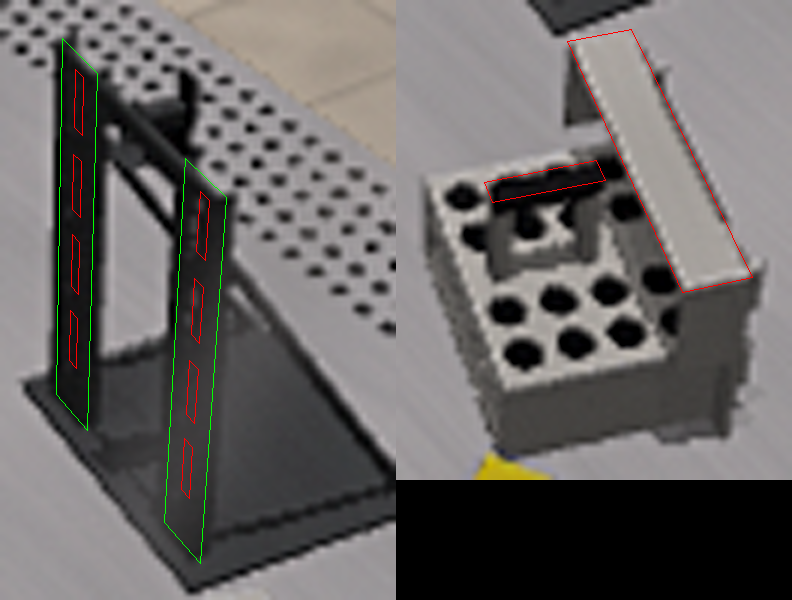

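View pics/ov_top.png

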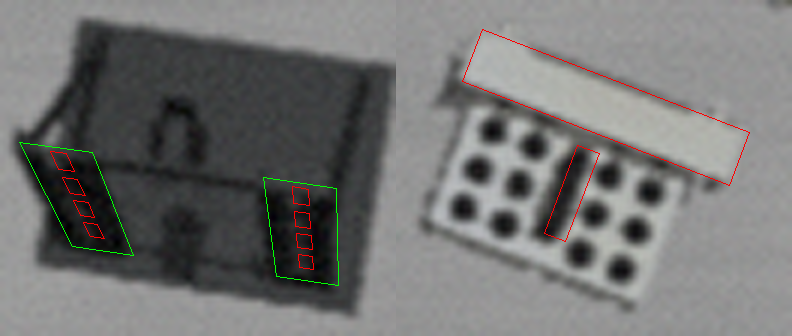

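The overlays show the model about 1–1.5 px off. The drawn handle sits 9 px (enlarged) right of the real one at (563,195), and the left upright is about 6 px right in the side view. I'll refine using the hole pattern, base plate and upright edges.

```bash
cat > fit1.py <<'E'
from h import *
O=lambda x0,y0,k,ox=0:(lambda u,v:np.array([x0+(u-ox)/k-.5,y0+v/k-.5]))
Rt=O(280,178,6,396);Rs=O(255,205,6,396);St=O(203,123,6);S5=O(250,112,5)
def solve(fun,p0,nm):
    r=least_squares(fun,p0,loss="soft_l1",f_scale=.5);e=fun(r.x).reshape(-1,2);print(nm,r.x.round(2),"rms",np.sqrt((e**2).mean()).round(2));print(e.round(1).tolist());np.save(nm,r.x[:3]);return r.x
# rack: p=x,y,yaw, y1,y2, x1,x2,x3
H=[("top",a,b,Rt(*q)) for a,b,q in [(0,0,(493,130)),(0,1,(535,146)),(0,2,(607,174)),(0,3,(651,191)),(1,0,(478,170)),(1,1,(519,186)),(1,2,(594,214)),(1,3,(635,230)),(2,0,(463,208)),(2,1,(504,224)),(2,2,(580,254)),(2,3,(621,269))]]
H+=[("side",a,b,Rs(*q)) for a,b,q in [(2,0,(463,196)),(2,1,(477,237)),(2,2,(508,311)),(1,2,(560,300)),(0,2,(610,289)),(2,3,(523,354)),(1,3,(575,343)),(0,3,(626,332))]]
F=[("side",(0,-75,108),Rs(762,263)),("side",(-30,-75,108),Rs(687,291)),("top",(-89,0,104),Rt(546,238)),("top",(-39,0,104),Rt(577,152)),("top",(-30,75,108),Rt(463,82))]
def fr(p):
    ys=[p[3],p[4],-p[4],-p[3]];o=[]
    for n,a,b,uv in H:o.append(proj(n,world((p[5+a],ys[b],50),p[:3]))[0]-uv)
    for n,L,uv in F:o.append(proj(n,world(L,p[:3]))[0]-uv)
    return np.concatenate(o)
solve(fr,[559,-316,-20,45,25,-45,-65,-85],"rack")
# stand
im=cv2.GaussianBlur(cv2.cvtColor(cv2.imread("sideraw.png"),6),(3,3),0).astype(np.float32)
p=np.load("stand.npy")
for it in range(3):
    E=[]
    for (x,y,sg,zs) in [(0,78,-1,range(30,225,15)),(4,42,1,range(60,180,15)),(0,-42,-1,range(60,200,15))]:
        for z in zs:
            c=proj("side",world((x,y,z),p[:3]))[0];t=np.arange(-4,4.01,.1)
            v=cv2.remap(im,(c[0]+t).astype(np.float32)[None],np.full((1,len(t)),c[1],np.float32),1)[0]
            g=sg*np.gradient(v);k=g.argmax()
            if g[k]>1 and 0<k<len(t)-1:E.append(((x,y,z),c[0]+t[k]))
    B=[("top",0,1,St(40,262)),("top",0,-1,St(355,312)),("top",1,1,St(82,18)),("top",1,-1,St(395,65)),("side",0,1,S5(22,319)),("side",0,-1,S5(160,493)),("side",1,-1,S5(357,420))]
    U=[("top",(0,78,232),St(18,137)),("top",(0,-78,232),St(337,187)),("top",(0,42,4),St(133,254)),("top",(0,-78,4),St(338,284))]
    def fs(p):
        o=[proj(n,world((p[4+a],s*p[3],p[6]),p[:3]))[0]-uv for n,a,s,uv in B]+[proj(n,world(L,p[:3]))[0]-uv for n,L,uv in U]
        o+=[np.array([proj("side",world(L,p[:3]))[0][0]-u,0])for L,u in E]
        return np.concatenate(o)
    p=least_squares(fs,[*p[:3],100,-30,130,6],loss="soft_l1",f_scale=.5).x
solve(fs,p,"stand")
E
python3 fit1.py
```

```text
rack [ 560.53 -313.69  -19.36   46.27   22.04  -39.43  -62.79  -85.6 ] rms 0.48
[[-0.0, 0.1], [-0.1, 0.0], [0.5, 0.1], [0.1, -0.1], [0.0, 0.0], [0.1, -0.1], [0.2, 0.0], [0.4, -0.0], [0.2, 0.1], [0.2, 0.0], [0.2, -0.2], [0.4, -0.0], [-0.4, 0.0], [-0.1, -0.3], [-0.2, -0.2], [-0.5, -0.1], [-0.3, -0.1], [0.2, -0.2], [0.1, -0.2], [0.2, -0.3], [-1.5, 1.5], [-0.6, -0.7], [1.0, -0.4], [1.3, -0.8], [-0.9, -0.3]]
stand [651.84 -51.84  -7.7   93.24  -9.42 137.97   1.01] rms 0.85
[[-0.1, -0.3], [0.2, -0.3], [0.3, 0.1], [0.2, 0.3], [-0.4, 0.5], [-0.2, -0.2], [0.3, -0.1], [-0.7, 1.2], [-1.2, 1.1], [-0.8, 0.5], [-0.9, 0.9], [0.8, 0.0], [0.1, 0.0], [0.1, 0.0], [0.1, 0.0], [-0.0, 0.0], [-0.0, 0.0], [0.4, 0.0], [0.5, 0.0], [0.5, 0.0], [0.5, 0.0], [0.6, 0.0], [0.6, 0.0], [0.7, 0.0], [-1.9, 0.0], [-1.7, 0.0], [-1.5, 0.0], [-1.3, 0.0], [-1.4, 0.0], [-1.0, 0.0], [-2.2, 0.0], [-1.8, 0.0], [0.8, 0.0], [3.8, 0.0], [0.3, 0.0], [0.4, 0.0], [0.6, 0.0], [0.8, 0.0], [3.1, 0.0]]
```

Holes fit to about 0.3 px. Rack is at (560.5,-313.7) yaw -19.4 and stand at about (652,-52) yaw -7.7. Handle is at about (500,-292). Moving above it now.

{"method": "send_rows", "body": {"motion": "0 0 0.5 0.0107 -0.035 0 -1;0 0 1 0.0213 -0.070 0 -1;0 0 1.5 0.032 -0.105 0 -1;0 0 2 0.0427 -0.140 0 -1;0 0 2.6 0.0533 -0.1743 0 -1"}}

```text
clock: 0.52
position: [287.2, 403.3, 241.3]
tcp_rot: [[-0.944, 0.331, -0.0], [0.331, 0.944, -0.001], [0.0, -0.001, -1.0]]
contact_force: [1.6, -0.6, -0.3]
opening: 1.0
gripper_force: 0.0
```

{"method": "send_rows", "body": {"motion": "0 0 0 0.0107 -0.035 0 -1;0 0 0 0.0213 -0.070 0 -1;0 0 0 0.032 -0.105 0 -1;0 0 0 0.0427 -0.140 0 -1;0 0 0 0.0533 -0.1743 0 -1"}}

```text
clock: 0.93
position: [340.5, 229.1, 241.6]
tcp_rot: [[-0.943, 0.332, -0.0], [0.332, 0.943, -0.0], [0.0, -0.0, -1.0]]
contact_force: [0.8, -0.4, 0.0]
opening: 0.999
gripper_force: 0.0
```

{"method": "send_rows", "body": {"motion": "0 0 0 0.0107 -0.035 0 -1;0 0 0 0.0213 -0.070 0 -1;0 0 0 0.032 -0.105 0 -1;0 0 0 0.0427 -0.140 0 -1;0 0 0 0.0533 -0.1743 0 -1"}}

```text
clock: 1.35
position: [393.9, 54.8, 241.7]
tcp_rot: [[-0.943, 0.332, 0.0], [0.332, 0.943, 0.0], [-0.0, 0.0, -1.0]]
contact_force: [0.9, 1.2, 0.3]
opening: 0.998
gripper_force: 0.0
```

{"method": "send_rows", "body": {"motion": "0 0 0 0.0107 -0.035 0 -1;0 0 0 0.0213 -0.070 0 -1;0 0 0 0.032 -0.105 0 -1;0 0 0 0.0427 -0.140 0 -1;0 0 0 0.0533 -0.1743 0 -1"}}

```text
clock: 1.77
position: [447.1, -119.7, 241.6]
tcp_rot: [[-0.943, 0.332, -0.0], [0.332, 0.943, 0.0], [0.0, 0.0, -1.0]]
contact_force: [0.8, 0.5, 0.1]
opening: 0.996
gripper_force: 0.0
```

{"method": "send_rows", "body": {"motion": "0 0 0 0.0107 -0.035 0 -1;0 0 0 0.0213 -0.070 0 -1;0 0 0 0.032 -0.105 0 -1;0 0 0 0.0427 -0.140 0 -1;0 0 0 0.0533 -0.1743 0 -1"}}

```text
clock: 2.18
position: [500.4, -293.9, 241.3]
tcp_rot: [[-0.943, 0.332, -0.001], [0.332, 0.943, 0.0], [0.001, 0.0, -1.0]]
contact_force: [1.1, -0.1, -0.6]
opening: 1.002
gripper_force: 0.0
```

{"method": "send_rows", "body": {"motion": "0 0 0 0 0 -0.02 -1;0 0 0 0 0 -0.04 -1;0 0 0 0 0 -0.06 -1;0 0 0 0 0 -0.07 -1;0 0 0 0 0 -0.07 -1"}}

```text
clock: 2.6
position: [499.0, -291.1, 169.1]
tcp_rot: [[-0.943, 0.332, -0.004], [0.332, 0.943, 0.003], [0.005, 0.001, -1.0]]
contact_force: [-0.5, -0.8, -0.1]
opening: 1.001
gripper_force: 0.0
```

```bash
cat > st.py <<'E'
from workcell import arm
import numpy as np
s=arm.sense();R=s["tcp_rot"]
print(s["clock"].__round__(2),"pos",s["position"].round(2),"yaw y",np.degrees(np.arctan2(R[1,1],R[0,1])).round(2),"z",R[:,2].round(4),"F",s["contact_force"].round(2),"T",s["ft_torque"].round(3),"op",round(s["opening"],3),"g",round(s["gripper_force"],1),"q",s["q"].round(0))
E
python3 st.py; python3 -c "
from workcell import arm
import cv2
for n in('side','top'):
    f=arm.grab_frame(n);cv2.imwrite(n+'1.png',f['img'])
a=cv2.imread('top1.png')[160:260,265:365];b=cv2.imread('side1.png')[190:290,240:340]
import numpy as np
cv2.imwrite('pics/app.png',cv2.resize(np.hstack([a,b]),(800,400),interpolation=2))
"
```

```text
2.6 pos [ 498.95 -291.11  169.1 ] yaw y 70.6 z [-0.0043  0.0026 -1.    ] F [-0.47 -0.81 -0.08] T [-0.038 -0.029 -0.025] op 1.001 g 0.0 q [ -31.   26.  102.   -0.   52. -102.]
```

View pics/app.png

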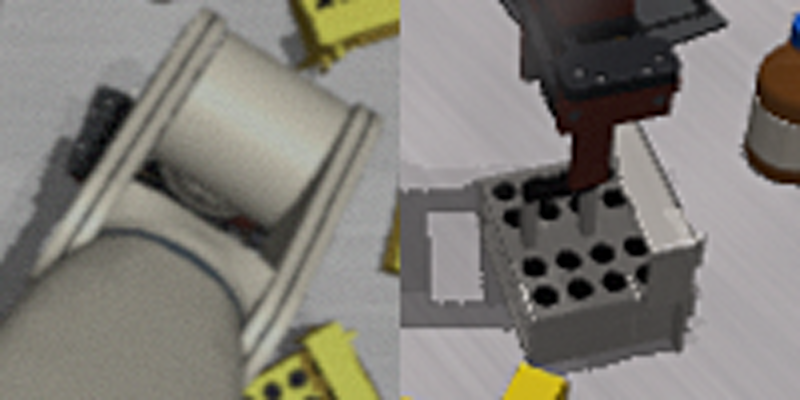

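The side crop shows the gripper lined up over the handle, with the near finger at (590,150). Descending and gripping.

{"method": "send_rows", "body": {"motion": "0 0 0 0 0 -0.02 -1;0 0 0 0 0 -0.04 -1;0 0 0 0 0 -0.06 -1;0 0 0 0 0 -0.073 -1;0 0 0 0 0 -0.073 -1", "grip_force": 40}}

```text
clock: 3.12
position: [499.8, -291.3, 97.3]
tcp_rot: [[-0.943, 0.332, -0.002], [0.332, 0.943, 0.001], [0.003, 0.001, -1.0]]
contact_force: [-0.8, 1.2, -0.7]
opening: 1.0
gripper_force: 0.0
```

{"method": "send_rows", "body": {"motion": "0 0 0 0 0 0 1;0 0 0 0 0 0 1;0 0 0 0 0 0 1;0 0 0 0 0 0 1;0 0 0 0 0 0 1"}}

```text
clock: 3.53
position: [500.9, -292.3, 99.6]
tcp_rot: [[-0.943, 0.332, 0.001], [0.332, 0.943, -0.001], [-0.001, -0.0, -1.0]]
contact_force: [-0.4, 0.1, -0.1]
opening: 0.661
gripper_force: 0.0
```

{"method": "send_rows", "body": {"motion": "0 0 0 0 0 0 1;0 0 0 0 0 0 1;0 0 0 0 0 0 1;0 0 0 0 0 0 1;0 0 0 0 0 0 1"}}

```text
clock: 3.95
position: [500.5, -292.0, 98.6]
tcp_rot: [[-0.943, 0.332, -0.0], [0.332, 0.943, 0.0], [0.0, 0.0, -1.0]]
contact_force: [-0.5, -0.4, 0.4]
opening: 0.281
gripper_force: 0.0
```

```bash
python3 st.py
```

```text
3.95 pos [ 500.47 -291.95   98.64] yaw y 70.61 z [-1.e-04  1.e-04 -1.e+00] F [-0.48 -0.4   0.38] T [ 0.026 -0.012  0.035] op 0.281 g 0.0 q [ -31.   32.  104.    0.   44. -102.]
```

{"method": "send_rows", "body": {"motion": "0 0 0 0 0 0 1;0 0 0 0 0 0 1;0 0 0 0 0 0 1;0 0 0 0 0 0 1;0 0 0 0 0 0 1"}}

```text
clock: 4.37
position: [500.2, -291.9, 98.4]
tcp_rot: [[-0.943, 0.332, -0.001], [0.332, 0.943, 0.0], [0.001, 0.0, -1.0]]
contact_force: [0.1, -0.3, -2.6]
opening: 0.131
gripper_force: 40.0
```

{"method": "send_rows", "body": {"motion": "0 0 0 0 0 0 1;0 0 0 0 0 0 1;0 0 0 0 0 0 1;0 0 0 0 0 0 1;0 0 0 0 0 0 1"}}

```text
clock: 4.78
position: [500.4, -291.9, 98.5]
tcp_rot: [[-0.943, 0.332, -0.0], [0.332, 0.943, 0.0], [0.0, 0.0, -1.0]]
contact_force: [0.5, -0.8, -2.4]
opening: 0.133
gripper_force: 40.0
```

{"method": "send_rows", "body": {"motion": "0 0 0 0 0 0.005 1;0 0 0 0 0 0.01 1;0 0 0 0 0 0.02 1;0 0 0 0 0 0.03 1;0 0 0 0 0 0.03 1"}}

```text
clock: 5.2
position: [501.9, -292.7, 131.4]
tcp_rot: [[-0.943, 0.332, 0.003], [0.332, 0.943, -0.002], [-0.004, -0.001, -1.0]]
contact_force: [-0.4, -0.5, -4.2]
opening: 0.134
gripper_force: 40.0
```

```bash
python3 st.py
```

```text
5.2 pos [ 501.85 -292.74  131.36] yaw y 70.61 z [ 0.0035 -0.0021 -1.    ] F [-0.38 -0.45 -4.23] T [ 0.027  0.065 -0.021] op 0.134 g 40.0 q [ -31.   29.  103.    0.   48. -102.]
```

{"method": "send_rows", "body": {"motion": "0 0 0 0 0 0.02 1;0 0 0 0 0 0.04 1;0 0 0 0 0 0.06 1;0 0 0 0 0 0.08 1;0 0 0 0 0 0.0945 1"}}

```text
clock: 5.62
position: [500.9, -292.2, 225.3]
tcp_rot: [[-0.943, 0.332, 0.002], [0.332, 0.943, -0.001], [-0.002, -0.0, -1.0]]
contact_force: [0.0, -0.6, -4.5]
opening: 0.131
gripper_force: 40.0
```

{"method": "send_rows", "body": {"motion": "0 0 1 0.004 0.025 0 1;0 0 2 0.008 0.05 0 1;0 0 3 0.012 0.075 0 1;0 0 4 0.016 0.1 0 1;0 0 5.7 0.019 0.1275 0 1"}}

```text
clock: 6.03
position: [519.7, -163.6, 223.7]
tcp_rot: [[-0.972, 0.236, 0.001], [0.236, 0.972, -0.0], [-0.001, -0.0, -1.0]]
contact_force: [-0.1, -0.2, -3.7]
opening: 0.132
gripper_force: 40.0
```

{"method": "send_rows", "body": {"motion": "0 0 1 0.004 0.03 0 1;0 0 2 0.008 0.06 0 1;0 0 4 0.012 0.09 0 1;0 0 5 0.016 0.115 0 1;0 0 6 0.0193 0.128 0 1"}}

```text
clock: 6.45
position: [538.7, -33.9, 223.6]
tcp_rot: [[-0.991, 0.131, 0.0], [0.131, 0.991, 0.001], [-0.0, 0.001, -1.0]]
contact_force: [-0.2, -0.2, -4.4]
opening: 0.129
gripper_force: 40.0
```

{"method": "send_rows", "body": {"motion": "0 0 0 0 0 0 1;0 0 0 0 0 0 1;0 0 0 0 0 0 1;0 0 0 0 0 0 1;0 0 0 0 0 0 1"}}

```text
clock: 6.87
position: [538.6, -37.5, 223.1]
tcp_rot: [[-0.991, 0.135, -0.0], [0.135, 0.991, -0.0], [0.0, -0.0, -1.0]]
contact_force: [0.3, 0.2, -4.3]
opening: 0.133
gripper_force: 40.0
```

```bash
python3 st.py;python3 - <<'E'
from workcell import arm
from h import *
f={n:arm.grab_frame(n)["img"] for n in("side","top")}
for n in f:cv2.imwrite(n+"2.png",f[n])
s=arm.sense();R=s["tcp_rot"];yaw=np.degrees(np.arctan2(R[1,1],R[0,1]))-90
st=np.load("stand.npy")
o=world((63.9,0,-98.5),[*s["position"][:2],yaw,s["position"][2]])[0];rk=[o[0],o[1],yaw,o[2]];print(np.round(rk,1))
out=[]
for n,(x0,y0,w,h) in(("side",(235,105,80,100)),("top",(195,115,80,100))):
    a=cv2.resize(f[n][y0:y0+h,x0:x0+w],None,fx=5,fy=5,interpolation=2);a=cv2.convertScaleAbs(a,alpha=1.4,beta=15)
    for L,p,c in[([(0,-75,108),(0,75,108),(-30,75,108),(-30,-75,108)],rk,(0,0,255)),([(0,42,4),(0,78,4),(0,78,232),(0,42,232)],st,(0,255,0)),([(0,-42,4),(0,-78,4),(0,-78,232),(0,-42,232)],st,(0,255,0))]:
        q=((proj(n,world(np.array(L,float),p))-[x0,y0]+.5)*5).round().astype(int);cv2.polylines(a,[q.reshape(-1,1,2)],True,c,1)
    out.append(a)
cv2.imwrite("pics/pre.png",np.hstack(out))
E
```

```text
6.87 pos [538.62 -37.5  223.14] yaw y 82.22 z [-2.e-04 -2.e-04 -1.e+00] F [ 0.3   0.21 -4.28] T [0.079 0.027 0.059] op 0.133 g 40.0 q [ -5.  18. 105.  -0.  56. -87.]
[602.  -45.9  -7.8 124.7]
```

View pics/pre.png

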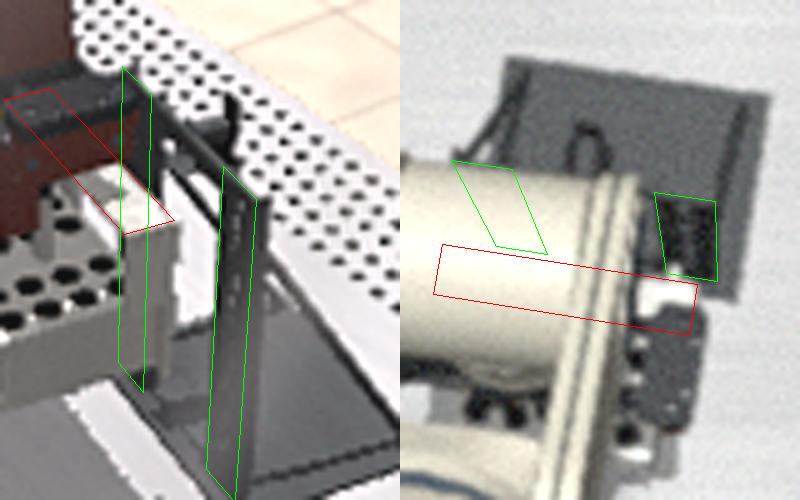

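The side and top crops show the rack ledge's near end at (178,220) and (697,285), both within about 1 px of prediction. The right upright's edges match the model too. Moving to just short of contact, at mid-slot height.

{"method": "send_rows", "body": {"motion": "0 0 0 0.009 -0.0012 -0.001 1;0 0 0 0.018 -0.0024 -0.0015 1;0 0 0 0.027 -0.0036 -0.0015 1;0 0 0 0.0347 -0.0047 -0.0015 1;0 0 0 0.0347 -0.0047 -0.0015 1"}}

```text
clock: 7.38
position: [575.8, -41.5, 221.8]
tcp_rot: [[-0.991, 0.134, 0.002], [0.134, 0.991, -0.0], [-0.002, 0.0, -1.0]]
contact_force: [0.5, 0.7, -4.6]
opening: 0.126
gripper_force: 40.0
```

{"method": "send_rows", "body": {"motion": "0 0 0 0 0 0 1;0 0 0 0 0 0 1;0 0 0 0 0 0 1;0 0 0 0 0 0 1;0 0 0 0 0 0 1"}}

```text
clock: 7.8
position: [573.2, -41.1, 221.7]
tcp_rot: [[-0.991, 0.134, -0.0], [0.134, 0.991, -0.0], [0.0, -0.0, -1.0]]
contact_force: [-0.3, -0.3, -4.2]
opening: 0.132
gripper_force: 40.0
```

```bash
cat >> st.py <<'E'
from h import world
st=np.load("stand.npy");a=np.radians(st[2]);yaw=np.degrees(np.arctan2(R[1,1],R[0,1]))-90
o=world((63.9,0,-98.5),[*s["position"][:2],yaw,s["position"][2]])[0]
c,si=np.cos(a),np.sin(a);d=o[:2]-st[:2];F=s["contact_force"]
print("rack in stand x %.2f y %.2f z %.2f yaw %.2f | F stand x %.1f y %.1f"%(c*d[0]+si*d[1],-si*d[0]+c*d[1],o[2],yaw-st[2],c*F[0]+si*F[1],-si*F[0]+c*F[1]))
E
python3 st.py
```

```text
7.8 pos [573.22 -41.11 221.73] yaw y 82.32 z [-1.e-04 -0.e+00 -1.e+00] F [-0.28 -0.26 -4.15] T [-0.012  0.08  -0.009] op 0.132 g 40.0 q [ -5.  21. 101.  -0.  58. -88.]
rack in stand x -15.45 y 0.12 z 123.23 yaw 0.02 | F stand x -0.2 y -0.3
```

{"method": "send_rows", "body": {"motion": "0 0 0 0.001 -0.0001 0 1;0 0 0 0.002 -0.0003 0 1;0 0 0 0.003 -0.0004 0 1;0 0 0 0.004 -0.0005 0 1;0 0 0 0.005 -0.0007 0 1"}}

```text
clock: 8.22
position: [578.6, -41.9, 221.7]
tcp_rot: [[-0.991, 0.134, 0.0], [0.134, 0.991, 0.0], [-0.0, 0.0, -1.0]]
contact_force: [-0.2, 0.2, -4.4]
opening: 0.132
gripper_force: 40.0
```

{"method": "send_rows", "body": {"motion": "0 0 0 0.001 -0.0001 0 1;0 0 0 0.002 -0.0003 0 1;0 0 0 0.003 -0.0004 0 1;0 0 0 0.003 -0.0004 0 1;0 0 0 0.003 -0.0004 0 1"}}

```text
clock: 8.63
position: [581.5, -42.3, 221.6]
tcp_rot: [[-0.991, 0.134, -0.0], [0.134, 0.991, 0.0], [0.0, 0.0, -1.0]]
contact_force: [0.3, 0.1, -4.1]
opening: 0.134
gripper_force: 40.0
```

```bash
python3 st.py
```

```text
8.63 pos [581.53 -42.27 221.64] yaw y 82.31 z [-0.  0. -1.] F [ 0.26  0.13 -4.1 ] T [0.05  0.051 0.045] op 0.134 g 40.0 q [ -5.  22. 100.   0.  58. -88.]
rack in stand x -7.06 y 0.08 z 123.14 yaw 0.01 | F stand x 0.2 y 0.2
```

{"method": "send_rows", "body": {"motion": "0 0 0 0.001 -0.0001 0 1;0 0 0 0.002 -0.0003 0 1;0 0 0 0.003 -0.0004 0 1;0 0 0 0.003 -0.0004 0 1;0 0 0 0.003 -0.0004 0 1"}}

```text
clock: 9.05
position: [584.6, -42.7, 221.7]
tcp_rot: [[-0.991, 0.134, 0.0], [0.134, 0.991, 0.0], [0.0, 0.0, -1.0]]
contact_force: [0.7, 0.3, -4.0]
opening: 0.129
gripper_force: 40.0
```

{"method": "send_rows", "body": {"motion": "0 0 0 0.001 -0.0001 0 1;0 0 0 0.002 -0.0003 0 1;0 0 0 0.002 -0.0003 0 1;0 0 0 0.002 -0.0003 0 1;0 0 0 0.002 -0.0003 0 1"}}

```text
clock: 9.47
position: [585.9, -42.9, 221.5]
tcp_rot: [[-0.991, 0.134, -0.001], [0.134, 0.991, 0.0], [0.001, -0.0, -1.0]]
contact_force: [-4.2, 1.9, -2.9]
opening: 0.135
gripper_force: 40.0
```

```bash
python3 st.py
```

```text
9.47 pos [585.88 -42.86 221.45] yaw y 82.31 z [-1.4e-03  2.0e-04 -1.0e+00] F [-4.19  1.92 -2.89] T [0.188 0.702 0.076] op 0.135 g 40.0 q [ -5.  23.  99.   0.  58. -88.]
rack in stand x -2.67 y 0.08 z 122.95 yaw 0.02 | F stand x -4.4 y 1.3
```

First contact is at x ≈ -2.7 with about 4 N, which fits the back plate on the uprights. Easing off a little and lowering while watching the force.

{"method": "send_rows", "body": {"motion": "0 0 0 -0.0004 0 0 1;0 0 0 -0.0006 0.0001 -0.001 1;0 0 0 -0.0006 0.0001 -0.002 1;0 0 0 -0.0006 0.0001 -0.003 1;0 0 0 -0.0006 0.0001 -0.004 1"}}

```text
clock: 9.88
position: [585.9, -42.9, 217.7]
tcp_rot: [[-0.991, 0.134, 0.0], [0.134, 0.991, -0.0], [-0.0, -0.0, -1.0]]
contact_force: [-3.5, 0.3, -2.0]
opening: 0.134
gripper_force: 40.0
```

{"method": "send_rows", "body": {"motion": "0 0 0 0 0 -0.0005 1;0 0 0 0 0 -0.001 1;0 0 0 0 0 -0.0015 1;0 0 0 0 0 -0.002 1;0 0 0 0 0 -0.002 1"}}

```text
clock: 10.3
position: [585.9, -42.9, 215.5]
tcp_rot: [[-0.991, 0.134, -0.0], [0.134, 0.991, 0.0], [0.0, 0.0, -1.0]]
contact_force: [-3.8, -0.3, -3.1]
opening: 0.133
gripper_force: 40.0
```

```bash
python3 st.py
```

```text
10.3 pos [585.89 -42.9  215.55] yaw y 82.31 z [-1.e-04  0.e+00 -1.e+00] F [-3.75 -0.27 -3.06] T [0.071 0.511 0.027] op 0.133 g 40.0 q [ -5.  23.  99.   0.  58. -88.]
rack in stand x -2.66 y 0.04 z 117.05 yaw 0.01 | F stand x -3.7 y -0.8
```

It's past the slot edge height with no upward force. A gentle pull back will tell hooked from missed.

{"method": "send_rows", "body": {"motion": "0 0 0 -0.001 0.0001 0 1;0 0 0 -0.002 0.0003 0 1;0 0 0 -0.003 0.0004 0 1;0 0 0 -0.0035 0.0005 0 1;0 0 0 -0.0035 0.0005 0 1"}}

```text
clock: 10.72
position: [583.7, -42.5, 216.0]
tcp_rot: [[-0.991, 0.134, 0.003], [0.134, 0.991, -0.0], [-0.003, 0.0, -1.0]]
contact_force: [4.8, -0.8, -7.4]
opening: 0.132
gripper_force: 40.0
```

```bash
python3 st.py
```

```text
10.72 pos [583.73 -42.54 215.95] yaw y 82.31 z [ 3.3e-03 -4.0e-04 -1.0e+00] F [ 4.83 -0.83 -7.38] T [-0.094 -0.717 -0.014] op 0.132 g 40.0 q [ -5.  23. 100.  -0.  57. -88.]
rack in stand x -4.85 y 0.10 z 117.45 yaw 0.02 | F stand x 4.9 y -0.2
```

It pulls up after about 2 mm of play with 5 N, so the claws are hooked. Re-centring and lowering onto the catch.

{"method": "send_rows", "body": {"motion": "0 0 0 0.001 -0.0001 0 1;0 0 0 0.0022 -0.0003 -0.001 1;0 0 0 0.0022 -0.0003 -0.002 1;0 0 0 0.0022 -0.0003 -0.003 1;0 0 0 0.0022 -0.0003 -0.004 1"}}

```text
clock: 11.13
position: [584.3, -42.6, 211.4]
tcp_rot: [[-0.991, 0.134, -0.001], [0.134, 0.991, 0.0], [0.001, 0.0, -1.0]]
contact_force: [0.3, -0.6, -5.4]
opening: 0.134
gripper_force: 40.0
```

{"method": "send_rows", "body": {"motion": "0 0 0 0 0 -0.001 1;0 0 0 0 0 -0.002 1;0 0 0 0 0 -0.002 1;0 0 0 0 0 -0.003 1;0 0 0 0 0 -0.003 1"}}

```text
clock: 11.55
position: [584.6, -42.7, 208.9]
tcp_rot: [[-0.991, 0.134, 0.0], [0.134, 0.991, -0.0], [-0.0, -0.0, -1.0]]
contact_force: [-2.8, 0.2, 0.0]
opening: 0.13
gripper_force: 40.0
```

```bash
python3 st.py
```

```text
11.55 pos [584.56 -42.69 208.93] yaw y 82.31 z [ 1.e-04 -0.e+00 -1.e+00] F [-2.75  0.17  0.02] T [0.019 0.258 0.049] op 0.13 g 40.0 q [ -5.  23. 100.  -0.  57. -88.]
rack in stand x -4.01 y 0.07 z 110.43 yaw 0.02 | F stand x -2.7 y -0.2
```

Resting on the catch at about 10 mm above home. Releasing, rising, closing, and moving over the ledge.

{"method": "send_rows", "body": {"motion": "0 0 0 0 0 0 0.5;0 0 0 0 0 0 0;0 0 0 0 0 0 -1;0 0 0 0 0 0 -1;0 0 0 0 0 0 -1"}}

```text
clock: 11.97
position: [584.8, -42.7, 208.9]
tcp_rot: [[-0.991, 0.134, 0.001], [0.134, 0.991, -0.0], [-0.001, 0.0, -1.0]]
contact_force: [0.7, 0.8, 0.6]
opening: 0.474
gripper_force: 0.0
```

{"method": "send_rows", "body": {"motion": "0 0 0 0 0 0 -1;0 0 0 0 0 0 -1;0 0 0 0 0 0 -1;0 0 0 0 0 0 -1;0 0 0 0 0 0 -1"}}

```text
clock: 12.38
position: [584.6, -42.7, 208.7]
tcp_rot: [[-0.991, 0.134, -0.0], [0.134, 0.991, -0.0], [0.0, -0.0, -1.0]]
contact_force: [-0.1, 0.6, -0.5]
opening: 0.85
gripper_force: 0.0
```

```bash
python3 st.py
```

```text
12.38 pos [584.6  -42.67 208.66] yaw y 82.31 z [-0. -0. -1.] F [-0.15  0.6  -0.52] T [ 0.021 -0.037 -0.029] op 0.85 g 0.0 q [ -5.  23. 100.  -0.  57. -88.]
rack in stand x -3.97 y 0.10 z 110.16 yaw 0.02 | F stand x -0.2 y 0.6
```

{"method": "send_rows", "body": {"motion": "0 0 0 0 0 0.01 -1;0 0 0 0 0 0.025 -1;0 0 0 0 0 0.04 -1;0 0 0 0 0 0.055 -1;0 0 0 0 0 0.062 -1"}}

```text
clock: 12.8
position: [585.6, -42.7, 273.4]
tcp_rot: [[-0.991, 0.134, 0.003], [0.134, 0.991, -0.0], [-0.003, 0.0, -1.0]]
contact_force: [0.7, -0.6, -0.2]
opening: 1.005
gripper_force: 0.0
```

{"method": "send_rows", "body": {"motion": "0 0 0 0.01 -0.0013 0 1;0 0 0 0.02 -0.0027 0 1;0 0 0 0.03 -0.004 0 1;0 0 0 0.0416 -0.0056 0 1;0 0 0 0.0416 -0.0056 0 1", "grip_force": 20}}

```text
clock: 13.22
position: [628.2, -48.6, 269.5]
tcp_rot: [[-0.991, 0.134, -0.0], [0.134, 0.991, -0.0], [0.0, -0.0, -1.0]]
contact_force: [0.4, 0.2, -0.7]
opening: 0.66
gripper_force: 0.0
```

{"method": "send_rows", "body": {"motion": "0 0 0 0 0 0 1;0 0 0 0 0 0 1;0 0 0 0 0 0 1;0 0 0 0 0 0 1;0 0 0 0 0 0 1"}}

```text
clock: 13.63
position: [625.9, -48.2, 270.7]
tcp_rot: [[-0.991, 0.134, -0.0], [0.134, 0.991, -0.0], [0.0, -0.0, -1.0]]
contact_force: [0.8, -0.8, -0.7]
opening: 0.282
gripper_force: 0.0
```

{"method": "send_rows", "body": {"motion": "0 0 0 0 0 0 1;0 0 0 0 0 0 1;0 0 0 0 0 0 1;0 0 0 0 0 0 1;0 0 0 0 0 0 1"}}

```text
clock: 14.05
position: [626.2, -48.3, 270.7]
tcp_rot: [[-0.991, 0.134, 0.0], [0.134, 0.991, -0.0], [-0.0, -0.0, -1.0]]
contact_force: [0.9, -0.1, 1.2]
opening: 0.006
gripper_force: 0.0
```

```bash
python3 st.py
python3 - <<'E'
from workcell import arm
import cv2
f=arm.grab_frame("side")["img"];cv2.imwrite("side3.png",f)
a=cv2.resize(f[100:200,230:330],(600,600),interpolation=2);cv2.imwrite("pics/press.png",cv2.convertScaleAbs(a,alpha=1.4,beta=15))
E
```

```text
14.05 pos [626.18 -48.3  270.75] yaw y 82.31 z [ 1.e-04 -0.e+00 -1.e+00] F [ 0.89 -0.08  1.18] T [-0.011 -0.014 -0.013] op 0.006 g 0.0 q [ -5.  23.  92.  -0.  66. -88.]
rack in stand x 38.00 y 0.09 z 172.25 yaw 0.01 | F stand x 0.9 y 0.0
```

View pics/press.png

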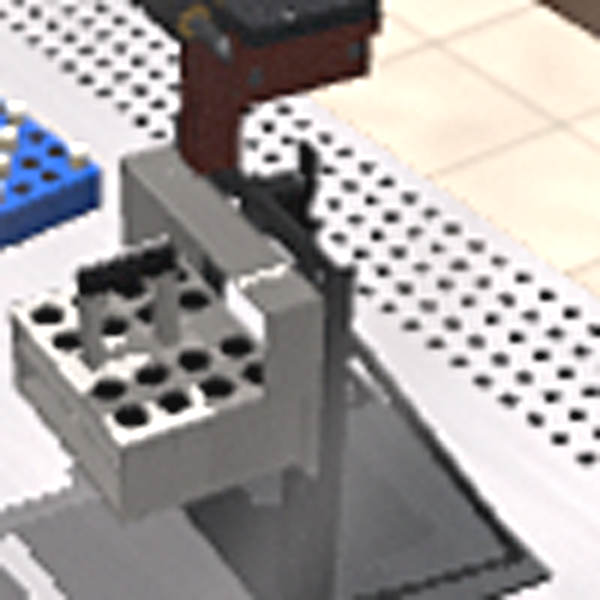

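The rack hangs flush on the uprights, with the shut fingers at (210,165) above the ledge. Lowering to just above it, then pressing gently.

{"method": "send_rows", "body": {"motion": "0 0 0 0 0 -0.01 1;0 0 0 0 0 -0.02 1;0 0 0 0 0 -0.028 1;0 0 0 0 0 -0.03 1;0 0 0 0 0 -0.03 1"}}

```text
clock: 14.52
position: [625.4, -48.2, 239.1]
tcp_rot: [[-0.991, 0.134, -0.003], [0.134, 0.991, 0.0], [0.003, -0.0, -1.0]]
contact_force: [-0.1, 0.3, -0.6]
opening: 0.006
gripper_force: 0.0
```

{"method": "send_rows", "body": {"motion": "0 0 0 0 0 -0.001 1;0 0 0 0 0 -0.002 1;0 0 0 0 0 -0.003 1;0 0 0 0 0 -0.004 1;0 0 0 0 0 -0.004 1"}}

```text
clock: 14.93
position: [626.2, -48.3, 236.7]
tcp_rot: [[-0.991, 0.134, 0.0], [0.134, 0.991, 0.0], [-0.0, 0.0, -1.0]]
contact_force: [-0.6, 0.4, -0.2]
opening: 0.008
gripper_force: 0.0
```

{"method": "send_rows", "body": {"motion": "0 0 0 0 0 -0.0005 1;0 0 0 0 0 -0.001 1;0 0 0 0 0 -0.0015 1;0 0 0 0 0 -0.002 1;0 0 0 0 0 -0.002 1"}}

```text
clock: 15.35
position: [626.4, -48.3, 235.6]
tcp_rot: [[-0.991, 0.134, 0.001], [0.134, 0.991, -0.0], [-0.001, 0.0, -1.0]]
contact_force: [-2.6, -0.2, 5.8]
opening: 0.003
gripper_force: 3.0
```

```bash
python3 st.py
```

```text
15.35 pos [626.36 -48.29 235.56] yaw y 82.31 z [ 7.e-04 -1.e-04 -1.e+00] F [-2.58 -0.24  5.79] T [ 0.074  0.353 -0.055] op 0.003 g 3.0 q [ -5.  25.  93.  -0.  62. -88.]
rack in stand x 38.17 y 0.12 z 137.06 yaw 0.01 | F stand x -2.5 y -0.6
```

{"method": "send_rows", "body": {"motion": "0 0 0 0 0 -0.0005 1;0 0 0 0 0 -0.001 1;0 0 0 0 0 -0.0015 1;0 0 0 0 0 -0.002 1;0 0 0 0 0 -0.002 1"}}

```text
clock: 15.77
position: [626.4, -48.3, 234.2]
tcp_rot: [[-0.991, 0.134, 0.001], [0.134, 0.991, -0.0], [-0.001, 0.0, -1.0]]
contact_force: [-3.4, 0.2, 9.5]
opening: 0.002
gripper_force: 5.0
```

{"method": "send_rows", "body": {"motion": "0 0 0 0 0 -0.0004 1;0 0 0 0 0 -0.0008 1;0 0 0 0 0 -0.0012 1;0 0 0 0 0 -0.0015 1;0 0 0 0 0 -0.0015 1"}}

```text
clock: 16.18
position: [626.4, -48.3, 233.1]
tcp_rot: [[-0.991, 0.134, 0.001], [0.134, 0.991, -0.0], [-0.001, 0.0, -1.0]]
contact_force: [-5.2, 1.1, 13.4]
opening: 0.004
gripper_force: 6.5
```

```bash
python3 st.py
```

```text
16.18 pos [626.42 -48.29 233.11] yaw y 82.31 z [ 1.3e-03 -1.0e-04 -1.0e+00] F [-5.2   1.06 13.4 ] T [ 0.15   0.853 -0.041] op 0.004 g 6.5 q [ -5.  25.  93.  -0.  62. -88.]
rack in stand x 38.23 y 0.13 z 134.61 yaw 0.01 | F stand x -5.3 y 0.3
```

Force is growing as expected. Continuing.

{"method": "send_rows", "body": {"motion": "0 0 0 0 0 -0.0004 1;0 0 0 0 0 -0.0008 1;0 0 0 0 0 -0.0012 1;0 0 0 0 0 -0.0015 1;0 0 0 0 0 -0.0015 1"}}

```text
clock: 16.6
position: [626.5, -48.3, 231.9]
tcp_rot: [[-0.991, 0.134, 0.001], [0.134, 0.991, -0.0], [-0.001, 0.0, -1.0]]
contact_force: [-5.6, 1.0, 15.8]
opening: 0.003
gripper_force: 7.6
```

{"method": "send_rows", "body": {"motion": "0 0 0 0 0 -0.0004 1;0 0 0 0 0 -0.0008 1;0 0 0 0 0 -0.0012 1;0 0 0 0 0 -0.0015 1;0 0 0 0 0 -0.0015 1"}}

```text
clock: 17.02
position: [626.5, -48.3, 230.9]
tcp_rot: [[-0.991, 0.134, 0.002], [0.134, 0.991, -0.0], [-0.002, 0.0, -1.0]]
contact_force: [-7.3, 0.7, 17.5]
opening: 0.006
gripper_force: 9.1
```

{"method": "send_rows", "body": {"motion": "0 0 0 0 0 -0.0004 1;0 0 0 0 0 -0.0008 1;0 0 0 0 0 -0.0012 1;0 0 0 0 0 -0.0015 1;0 0 0 0 0 -0.0015 1"}}

```text
clock: 17.43
position: [626.5, -48.2, 229.7]
tcp_rot: [[-0.991, 0.134, 0.002], [0.134, 0.991, -0.0], [-0.002, 0.0, -1.0]]
contact_force: [-8.0, 0.9, 21.0]
opening: 0.005
gripper_force: 10.3
```

```bash
python3 st.py
```

```text
17.43 pos [626.52 -48.24 229.75] yaw y 82.31 z [ 1.8e-03 -1.0e-04 -1.0e+00] F [-8.03  0.94 20.98] T [0.139 1.363 0.009] op 0.005 g 10.3 q [ -5.  25.  94.   0.  61. -88.]
rack in stand x 38.32 y 0.19 z 131.25 yaw 0.02 | F stand x -8.1 y -0.1
```

{"method": "send_rows", "body": {"motion": "0 0 0 0 0 -0.0003 1;0 0 0 0 0 -0.0006 1;0 0 0 0 0 -0.0009 1;0 0 0 0 0 -0.0012 1;0 0 0 0 0 -0.0012 1"}}

```text
clock: 17.85
position: [626.6, -48.3, 228.9]
tcp_rot: [[-0.991, 0.134, 0.002], [0.134, 0.991, -0.0], [-0.002, 0.0, -1.0]]
contact_force: [-10.2, 0.8, 22.7]
opening: 0.007
gripper_force: 11.5
```

{"method": "send_rows", "body": {"motion": "0 0 0 0 0 -0.0003 1;0 0 0 0 0 -0.0006 1;0 0 0 0 0 -0.0009 1;0 0 0 0 0 -0.0012 1;0 0 0 0 0 -0.0012 1"}}

```text
clock: 18.27
position: [626.6, -48.3, 228.0]
tcp_rot: [[-0.991, 0.134, 0.002], [0.134, 0.991, -0.0], [-0.002, 0.0, -1.0]]
contact_force: [-9.6, 2.0, 24.3]
opening: 0.001
gripper_force: 12.2
```

```bash
python3 st.py
```

```text
18.27 pos [626.6  -48.27 227.98] yaw y 82.31 z [ 2.2e-03 -2.0e-04 -1.0e+00] F [-9.65  2.   24.28] T [ 0.224  1.626 -0.021] op 0.001 g 12.2 q [ -5.  25.  94.   0.  61. -88.]
rack in stand x 38.40 y 0.18 z 129.48 yaw 0.02 | F stand x -9.8 y 0.7
```

{"method": "send_rows", "body": {"motion": "0 0 0 0 0 -0.0003 1;0 0 0 0 0 -0.0006 1;0 0 0 0 0 -0.0009 1;0 0 0 0 0 -0.001 1;0 0 0 0 0 -0.001 1"}}

```text
clock: 18.68
position: [627.0, -48.3, 226.5]
tcp_rot: [[-0.991, 0.134, 0.003], [0.134, 0.991, -0.0], [-0.003, 0.0, -1.0]]
contact_force: [-6.8, 0.2, 20.7]
opening: 0.005
gripper_force: 10.2
```

{"method": "send_rows", "body": {"motion": "0 0 0 0 0 -0.0003 1;0 0 0 0 0 -0.0006 1;0 0 0 0 0 -0.0008 1;0 0 0 0 0 -0.0008 1;0 0 0 0 0 -0.0008 1"}}

```text
clock: 19.1
position: [627.0, -48.3, 226.5]
tcp_rot: [[-0.991, 0.134, 0.003], [0.134, 0.991, -0.0], [-0.003, 0.0, -1.0]]
contact_force: [-8.5, 2.0, 25.8]
opening: 0.002
gripper_force: 12.6
```

```bash
python3 st.py
```

```text
19.1 pos [626.98 -48.29 226.47] yaw y 82.31 z [ 3.2e-03 -2.0e-04 -1.0e+00] F [-8.55  1.96 25.77] T [ 0.141  1.475 -0.018] op 0.002 g 12.6 q [ -5.  25.  94.   0.  61. -88.]
rack in stand x 38.78 y 0.21 z 127.97 yaw 0.01 | F stand x -8.7 y 0.8
```

It snapped: a 1.5 mm jump with the force easing, then a hard stop at tip height 207.5, which is home. Backing off and checking.

{"method": "send_rows", "body": {"motion": "0 0 0 0 0 0.003 1;0 0 0 0 0 0.006 1;0 0 0 0 0 0.02 1;0 0 0 0 0 0.05 1;0 0 0 0 0 0.09 1"}}

```text
clock: 19.52
position: [624.3, -48.1, 309.9]
tcp_rot: [[-0.991, 0.134, -0.007], [0.134, 0.991, 0.001], [0.007, -0.0, -1.0]]
contact_force: [0.7, -0.0, -0.2]
opening: 0.001
gripper_force: 0.0
```

{"method": "send_rows", "body": {"motion": "0 0 0 -0.03 0 0.01 1;0 0 0 -0.06 0 0.02 1;0 0 0 -0.09 0 0.03 1;0 0 0 -0.12 0.03 0.04 1;0 0 0 -0.15 0.06 0.04 1"}}

```text
clock: 19.93
position: [477.5, 9.5, 353.8]
tcp_rot: [[-0.991, 0.137, 0.003], [0.137, 0.991, -0.0], [-0.003, 0.0, -1.0]]
contact_force: [0.8, 0.8, 0.5]
opening: 0.009
gripper_force: 0.0
```

{"method": "send_rows", "body": {"motion": "0 0 0 -0.01 0.035 0 1;0 0 0 -0.02 0.07 0 1;0 0 0 -0.02 0.105 0 1;0 0 0 -0.02 0.14 0 1;0 0 0 -0.02 0.14 0 1"}}

```text
clock: 20.35
position: [457.7, 154.4, 352.5]
tcp_rot: [[-0.992, 0.13, 0.001], [0.13, 0.992, 0.002], [-0.0, 0.002, -1.0]]
contact_force: [-1.0, 0.4, 0.5]
opening: 0.007
gripper_force: 0.0
```

```bash
python3 st.py
python3 - <<'E'
from workcell import arm
from h import *
f=arm.grab_frame("side")["img"];st=np.load("stand.npy");x0,y0,k=230,100,5
out=[]
for im,dz in((cv2.imread("side3.png"),110),(f,100)):
    a=cv2.convertScaleAbs(cv2.resize(im[y0:y0+100,x0:x0+80],None,fx=k,fy=k,interpolation=2),alpha=1.4,beta=15)
    q=((proj("side",world(np.array([(0,-75,108+dz),(0,75,108+dz),(-30,75,108+dz),(-30,-75,108+dz)],float),st))-[x0,y0]+.5)*k).round().astype(int)
    cv2.polylines(a,[q.reshape(-1,1,2)],True,(0,0,255),1);out.append(a)
cv2.imwrite("pics/end.png",np.hstack(out))
E
```

```text
20.35 pos [457.73 154.42 352.51] yaw y 82.53 z [ 5.e-04  2.e-03 -1.e+00] F [-0.95  0.38  0.55] T [-0.014  0.05   0.007] op 0.007 g 0.0 q [ 17.   5. 104.   0.  71. -65.]
rack in stand x -156.12 y 178.65 z 254.01 yaw 0.24 | F stand x -1.0 y 0.2
```

View pics/end.png

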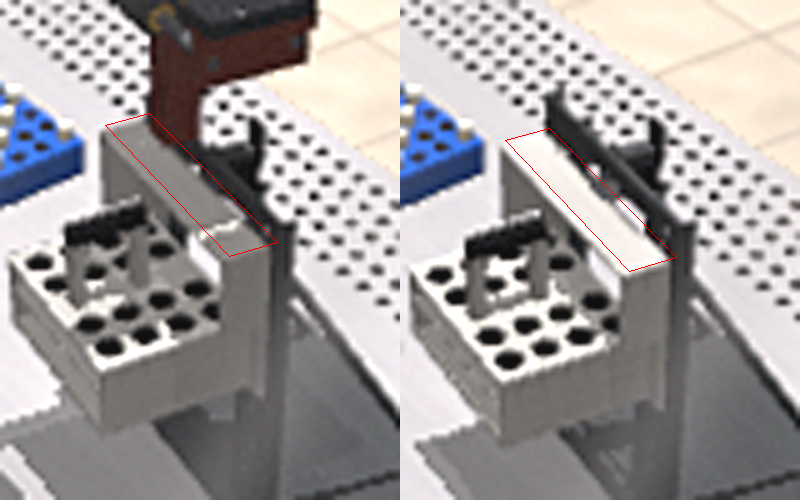

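The right panel shows the ledge at (590,200) on the predicted home outline, about 15 enlarged px lower than before the press. The catch nose is at (600,175), above its rear edge. Handing in.

```bash
python3 -c "
from workcell import arm
print(arm.finish_job())"
```

```text
the job is handed in; nothing more can be done
None
```

The rack hangs on the stand's top two rows of slots, pressed home and released. The catch snapped over its ledge at about 24 N, and I handed the job in at about 20 s; the hand-in call gave no verdict.

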